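Clamp a sample tube on the mixer

TASK

Lay the capped sample tube from the blue stand into the mixer's V cradle, cap facing away from the clamp post, without dropping it, then swing the spring clamp over so that its rubber pad holds the tube down. The clamp may be found open or shut, so feel which it is and open it first if need be; never force it against its stops, and leave the cap box, spray bottle and marker pen where they are.

Things in the scene. Friction and masses are not known exactly. Their poses are not given: they have to be found in the camera images.
- mixer: White mixer, 190 x 120 mm (x from -75 to +115 mm), 50 mm high, fixed; place and yaw vary, left or right of the stand. Origin on the table under the middle of its cradle; x points along the cradle towards the clamp, z up. The cradle is two blue saddles with 90 degree V notches, each 6 mm thick along x, at x = -30 and +30 mm; the V arms reach 23 mm to either side and up to z = 110 mm.
- cradle (a point): Where the middle of a seated tube lies: in the cradle 100 mm above the table, axes as the mixer's. The tube lies along x, foot towards +x (clamp), cap towards -x, hanging free beyond the saddle: its middle may be 7 mm off along x. Between and beside the saddles it is free down to 47 mm below this point.
- clamp: Steel clamp on the mixer's top, 95 mm from the cradle's middle, axes as the mixer's (-x points to the cradle). Origin at its foot, 50 mm above the table. Two fixed cheeks (26 mm along x, 32 mm over both) stand 80 mm high; a one-piece lever (steel arm and red handle) turns between them. A robot push over 70 N on the clamp counts as forcing it.
- hinge (a point): Fixed point on the lever's hinge (along y), 70 mm above the clamp's foot. An over-centre spring throws the lever to the nearer end of its 1.9 rad travel, shut or open, within about 2 s. Which one is NOT reported: feel or see it. Opening swings the arm's tip up and the handle towards +x, together. With a tube in, the spring presses the pad on it with about 7 N.
- shut_arm (a point): Fixed point, whatever the lever does: on the top face of the arm if it is shut and empty, 20 mm clamp-side of the pad. Shut, the flat arm (14 mm wide, 9 mm thick, end 104 mm from the hinge) lies level from hinge to -x over the cradle, rubber pad (16 mm diameter) beneath, 95 mm from the hinge. If open, nothing is here or above.
- shut_handle (a point): Fixed point 65 mm above the hinge: on the axis of the red handle (16 mm thick) if shut. It then stands up, leaning 10 degrees to +x, its end 93 mm from the hinge. Pushed from its -x side to +x, following it down, it passes the change-over 26 degrees above level (its end then 84 mm beyond and 37 mm above the hinge): about 12 N at first, less later. If open, the raised arm stands near here against its stop: never push it to +x.
- open_arm (a point): Fixed point 60 mm above the hinge: on the middle of the arm's thickness if open. It then stands up, leaning 19 degrees back to +x, end 104 mm from the hinge, pad on its -x side; the handle points to +x, 29 degrees below level. Pushed from behind to -x at this height it passes the change-over leaning 54 degrees above level (some 65 mm along) and snaps shut: about 12 N at first.
- stand: Blue pick-up stand, base 100 x 70 x 10 mm, with two saddles like the mixer's at x = -30 and +30 mm; origin on the table under its middle. Fixed; place and yaw vary, left or right of the mixer. It holds the tube along its x with the axis at z = 60 mm; between and beside the saddles it is free down to z = 10 mm.
- tube_mid (a point): Middle of the sample tube, on its axis: 124 mm long, body 16 mm diameter, white label with black bars, green foot, about 22 g. Its x axis runs along the tube from the cream cap to the green foot; body from -40 to +60 mm, cap from -62 to -40 mm (19 mm diameter, then a 12 mm nozzle).
- tube_cap (a point): Middle of the tube's cream cap, on the axis, 53 mm from the tube's middle.
- capbox: White open box of cream caps, 75 x 60 x 35 mm, origin under its middle; leave alone.
- spray: Bottle, 56 mm diameter, 130 mm high, origin under its middle; leave alone.
- marker: Marker pen, 130 x 12 x 12 mm along its x, origin under its middle; leave alone.
- rack: Blue rack full of upright capped tubes, 210 x 150 mm, 135 mm high, fixed; origin under its middle.

How it is judged:
By the outcome, as a careful person would: the job done as asked, in the order asked, and still so for the second after the job is handed in, with the robot touching nothing.
It also fails if it takes over 72 s, if anything falls off the work surface, if the arm or the gripper's body presses on something with over 40 N, if the wrist force passes 120 N, or if a joint passes its speed limit or range.

ROBOT

A 6-joint arm with a two-finger parallel gripper is mounted at the origin on the work surface. World frame = base frame: x ahead of the robot, y to its left, z up, the work surface at z = 0. Lengths are in m, angles in rad, forces in N, time in s.
With the tool pointing down it reaches from about 0.325 to 0.775 m from the base axis. Payload 5.5 kg.
Tool frame: the origin (TCP) lies between the finger pads; the fingertips stand 25 mm ahead of it and the grasp point (between the pads) lies 6 mm ahead of it; z points along the fingers, y is the line along which they close (so a half turn about z gives the same grasp; the last joint's range is limited). The gripper opens to 85 mm and grips with 20 to 120 N. Pads are 22 mm wide; open, the fingers measure 114 mm over their backs; the gripper's body (76 mm by 85 mm) begins 54 mm behind the grasp point. The pads swing forward as they close: fully open they stand 13 mm farther back than shut.
Start: joints at [-1.376, 0.091, 1.231, -0, 1.82, -0.057], TCP at [0.149, -0.581, 0.222] pointing down, gripper open.
Joint ranges: [-2.87, 2.87], [-0.86, 2.18], [0.17, 2.46], [-1.51, 4.65], [0.06, 2.69], [-2.65, 2.65]. Speed limits (rad/s): [2.57, 2.57, 3.01, 3.14, 3.14, 3.14].

INTERFACE

Orientations are given as a rotation vector (axis times angle).
In Python, from plant import ctrl gives the robot as it stands.
- The arm moves only by the tool servo_tool, never from a script. Its argument "plan" is a list of rows, each a list of 5 numbers: the finger opening in m, from 0 to 0.0854, then the shift along the tool's x, y, z in m, then the turn about the tool's z in degrees. A call has 1 to 8 rows; each row shifts and turns the commanded pose from where the row before left it, along the tool's axes as they then stand; what a row does not reach is not made up. A row lasts 1/12 s, in which the tool goes at most 41.7 mm and 7.16 degrees, less where a joint would pass 70% of its speed; a pose out of reach is approached as far as the arm can. A call with a gripper value outside its range is refused whole. The fingers move at their own pace and stop on an object; "force" is the grip in N (left out, the last holds). Time passes only in rows, so rows that do not move let the fingers close. It gives the time, the measured TCP pose, the force, the opening and the grip force at its end, in the units of the state.
- ctrl.observe(): the state, without advancing time (a new reading comes with each control period).
- ctrl.snapshot(name): name is "scene" or "side" or "wrist"; returns a dict with "color" (480x640x3 uint8, red, green, blue), "vertical_fov" (degrees; the focal length in pixels is half the picture's height over the tangent of half this angle, whatever the lens; pixels are square), "cx", "cy" (the principal point, pixels), "world_to_cam" (4x4, takes a point from world to camera coordinates); the wrist camera has in their place "T_tool_cam" (4x4, takes a point from camera to tool coordinates, whose origin is the TCP and whose axes are the flange's). Camera axes: x right, y down, z forward; pixel columns grow to the right and rows downward; lengths in m; the calibration is good to about 2 mm. A picture is of the moment at which its call begins: read the wrist's pose just before it. There is no depth.
- ctrl.job_done(): hands the job in; it is judged then, once.
The state is a dict: "time": time; "q": joint angles; "qvel": joint speeds; "joint_efforts": joint torques, N m; "position": TCP position; "orientation": TCP orientation; "contact_force": force on the tool from outside, world axes, zero at the start; "moment": the same for the moment, N m; "finger_gap": opening from 0.0 (shut) to 1.0 (fully open); "finger_force": force on a finger pad.
Only numpy, scipy, OpenCV 4.12 (cv2) and the standard library are available. Lean on these libraries where they do the work, as an engineer would, in place of code of your own. Each camera call takes 0.05 s, during which the arm holds its last target. There are 200 camera calls.

## Working session

There is one attempt and no reset: what is moved stays moved. The work goes in short steps, Python scripts to look and compute and a tool call to move; the robot and the scene stay as the last step left them, time stands still between calls to the robot, and variables do not carry over. Pictures are saved under pics/ and viewed, at most 10 in all, crops included, and the job is handed in when it is done.

Besides the shell and the picture viewer there is one more tool, called after "Request:" as name(argument=value, ...), one argument or row to a line, values as JSON. servo_tool: Moves the arm, as the interface text tells. Its arguments: {"type":"object","properties":{"plan":{"type":"array","items":{"type":"array","items":{"type":"number"}}},"force":{"type":"number"}},"required":["plan"]}

```bash
mkdir -p pics; ls
cat > h.py <<'E'
import numpy as np,cv2
from scipy.spatial.transform import Rotation as R
from plant import ctrl
def snap(n,f):
    o=ctrl.observe(); s=ctrl.snapshot(n)
    cv2.imwrite(f"pics/{f}.png",s["color"][:,:,::-1])
    fl=240/np.tan(np.radians(s["vertical_fov"])/2)
    if n=="wrist":
        T=np.eye(4);T[:3,:3]=R.from_rotvec(o["orientation"]).as_matrix();T[:3,3]=o["position"]
        C=T@np.array(s["T_tool_cam"])
    else: C=np.linalg.inv(np.array(s["world_to_cam"]))
    d=dict(C=C,f=fl,cx=s["cx"],cy=s["cy"])
    np.savez(f"pics/{f}.npz",**d); return s["color"],d
def load(f): return dict(np.load(f"pics/{f}.npz"))
def ray(d,u,v):
    r=d["C"][:3,:3]@np.array([(u-d["cx"])/d["f"],(v-d["cy"])/d["f"],1]); return d["C"][:3,3],r/np.linalg.norm(r)
def plane(d,u,v,z):
    o,r=ray(d,u,v); return o+r*(z-o[2])/r[2]
def tri(*obs):
    A=np.zeros((3,3));b=np.zeros(3)
    for d,u,v in obs:
        o,r=ray(d,u,v);P=np.eye(3)-np.outer(r,r);A+=P;b+=P@o
    p=np.linalg.solve(A,b)
    return p,[float(np.linalg.norm((np.eye(3)-np.outer(r,r))@(p-o))) for o,r in [ray(*q) for q in obs]]
def proj(d,p):
    c=np.linalg.inv(d["C"])@np.append(p,1); return d["cx"]+d["f"]*c[0]/c[2],d["cy"]+d["f"]*c[1]/c[2]
E
python3 - <<'E'
from h import *
np.set_printoptions(precision=3,suppress=True)
for n in["scene","side","wrist"]:
    c,d=snap(n,n+"0");print(n,d["f"],d["cx"],d["cy"]);print(d["C"])
o=ctrl.observe();print(o)
E
```

```text
pics
scene 455.5847500974062 316.35576485728404 246.89973136687388
[[-0.051  0.829 -0.557  1.237]
 [ 0.999  0.041 -0.031  0.059]
 [-0.003 -0.558 -0.83   1.11 ]
 [ 0.     0.     0.     1.   ]]
side 490.0599535602014 319.7977121586887 240.8580344101361
[[ 0.983 -0.101  0.156  0.398]
 [-0.186 -0.602  0.777 -0.849]
 [ 0.015 -0.792 -0.61   0.811]
 [ 0.     0.     0.     1.   ]]
wrist 345.3388653676498 322.70922602679565 240.87837909806007
[[ 0.25  -0.918 -0.308  0.228]
 [-0.968 -0.238 -0.078 -0.561]
 [-0.002  0.318 -0.948  0.373]
 [ 0.     0.     0.     1.   ]]
{'time': 0.15, 'q': array([-1.376,  0.092,  1.232, -0.   ,  1.82 , -0.057]), 'qvel': array([ 0.   , -0.   , -0.003, -0.002,  0.   ,  0.   ]), 'joint_efforts': array([  0.001, -45.937, -41.853,  -0.   ,   0.01 ,  -0.   ]), 'position': array([ 0.149, -0.581,  0.221]), 'orientation': array([-3.115, -0.394,  0.   ]), 'contact_force': array([-0.096, -0.319,  0.155]), 'moment': array([-0.023,  0.002,  0.013]), 'finger_force': 0.0, 'finger_gap': 1.0001464595151779}
```

View pics/scene0.png

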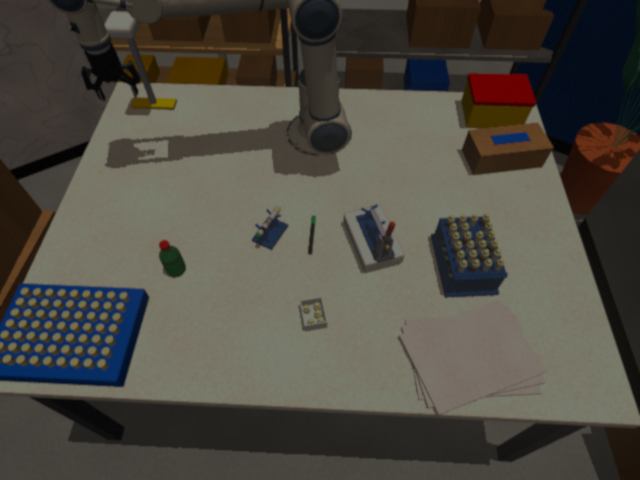

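View pics/side0.png

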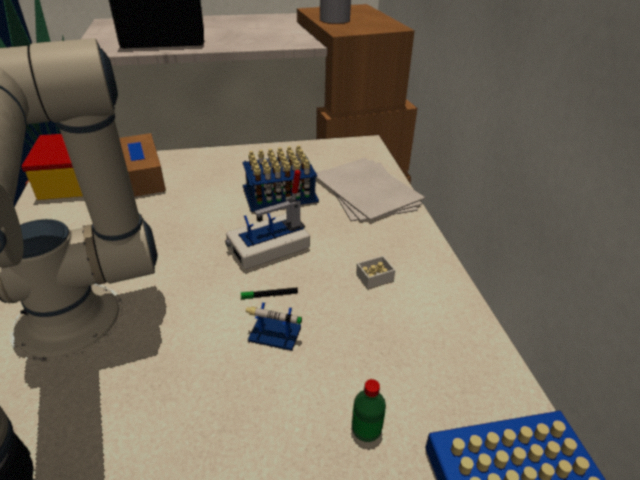

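The clamp looks shut: the red handle is upright at scene (390,230) and side (296,180), with the arm level over the cradle. The stand is at scene (270,230) and side (275,325). I'll enlarge these areas.

Run:
```python
from h import *
a=cv2.imread("pics/scene0.png");b=cv2.imread("pics/side0.png")
def cr(i,x,y,w=100,h=75):return cv2.resize(i[y:y+h,x:x+w],(400,300),interpolation=cv2.INTER_CUBIC)
m=np.vstack([np.hstack([cr(a,220,195),cr(a,325,200)]),np.hstack([cr(b,225,285),cr(b,220,170,)])])
cv2.imwrite("pics/mos0.png",np.clip(m*1.6,0,255).astype(np.uint8))
```

```text
(no output)
```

View pics/mos0.png

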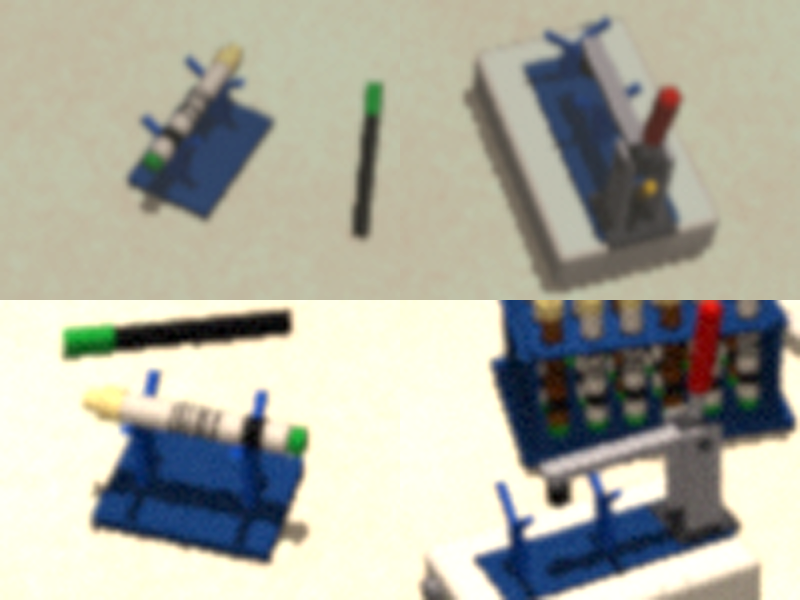

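Run:
```python
from h import *
np.set_printoptions(precision=4,suppress=True)
a=load("scene0");b=load("side0")
cap=tri((a,278,207.5),(b,246.2,310));foot=tri((a,257.5,235),(b,300,320))
print("tip",cap,"foot",foot,np.linalg.norm(cap[0]-foot[0]))
t=[plane(a,278,207.5,.06),plane(a,257.5,235,.06)];print(t,np.linalg.norm(t[0]-t[1]))
t=[plane(b,246.2,310,.06),plane(b,300,320,.06)];print(t,np.linalg.norm(t[0]-t[1]))
print("handle",tri((a,392.5,223.75),(b,297,171)),"armend",tri((a,373.75,210),(b,257.5,212.5)))
A,B,C=[plane(a,*p,.05) for p in((344.5,213.75),(364,264),(404.5,253.75))]
print(A,B,C,np.linalg.norm(A-B),np.linalg.norm(B-C))
for v in (B-A,C-B):print(np.degrees(np.arctan2(v[1],v[0])))
u=(B-A)/np.linalg.norm(B-A);w=np.array([-u[1],u[0],0]);print("cradle",A+u*.075+w*.06, (B+C)/2-.115*u)
```

```text
tip (array([ 0.3925, -0.1   ,  0.056 ]), [0.0011021107943727613, 0.00110211079437273]) foot (array([ 0.499 , -0.1487,  0.0587]), [0.0009427451498140952, 0.000942745149814096]) 0.11714096546297184
[array([ 0.397 , -0.0998,  0.06  ]), array([ 0.4989, -0.148 ,  0.06  ])] 0.11278830564598662
[array([ 0.3917, -0.1029,  0.06  ]), array([ 0.4995, -0.1508,  0.06  ])] 0.1178702362838107
handle (array([0.55  , 0.2108, 0.2049]), [0.0003921857050732299, 0.00039218570507330646]) armend (array([0.4419, 0.1742, 0.1187]), [0.0017642542399073761, 0.0017642542399072987])
[0.4029 0.0968 0.05  ] [0.5745 0.1529 0.05  ] [0.5355 0.2653 0.05  ] 0.1804817622514205 0.11895189620396866
18.107209229952637
109.12725954057443
cradle [0.4556 0.1771 0.05  ] [0.4457 0.1733 0.05  ]
```

Request:
servo_tool(
  plan=[
    [0, 0.02, -0.027, -0.01, 0],
    [0, 0.02, -0.027, -0.01, 0],
    [0, 0.02, -0.027, -0.01, 0],
    [0, 0.02, -0.027, -0.01, 0],
    [0, 0.02, -0.027, -0.01, 0],
    [0, 0.02, -0.027, -0.01, 0],
    [0, 0.02, -0.027, -0.01, 0],
    [0, 0.02, -0.027, -0.01, 0],
  ],
)

```text
time: 0.82
position: [0.2508, -0.3304, 0.3021]
orientation: [-3.117, -0.394, -0.0]
contact_force: [0.5, -0.0, 0.5]
finger_gap: 0.004
finger_force: 0.0
```

Request:
servo_tool(
  plan=[
    [0, 0.02, -0.027, 0, 0],
    [0, 0.02, -0.027, 0, 0],
    [0, 0.02, -0.027, 0, 0],
    [0, 0.02, -0.027, 0, 0],
    [0, 0.02, -0.027, 0, 0],
    [0, 0.02, -0.027, 0, 0],
    [0, 0.02, -0.027, 0, 0],
    [0, 0.02, -0.027, 0, 0],
  ],
)

```text
time: 1.48
position: [0.3519, -0.0814, 0.3018]
orientation: [3.117, 0.394, 0.001]
contact_force: [1.0, 0.6, 0.5]
finger_gap: -0.001
finger_force: 0.0
```

Request:
servo_tool(
  plan=[
    [0, 0.02, -0.027, 0, -2],
    [0, 0.02, -0.027, 0, -2],
    [0, 0.02, -0.027, 0, 0],
    [0, 0.02, -0.027, 0, 0],
    [0, 0.02, -0.027, 0, 0],
    [0, 0.02, -0.027, 0, 0],
    [0, 0.02, -0.027, 0, 0],
    [0, 0, 0, 0, 0],
  ],
)

```text
time: 2.15
position: [0.4286, 0.1439, 0.3002]
orientation: [-3.098, -0.511, 0.004]
contact_force: [0.4, 0.1, -0.8]
finger_gap: -0.001
finger_force: 0.0
```

```bash
cat >> h.py <<'E'
def to(p,yaw=None):
    o=ctrl.observe();M=R.from_rotvec(o["orientation"]).as_matrix()
    y=np.degrees(np.arctan2(M[1,0],M[0,0]))
    print("pos",np.round(o["position"],4),"yaw %.1f"%y,"shift mm",np.round(M.T@(np.array(p)-o["position"])*1000,1),"turn",None if yaw is None else round(y-yaw,1),"F",np.round(o["contact_force"],1))
E
python3 - <<'E'
from h import *
c,d=snap("wrist","w1");to([.51,.195,.26],18.3)
E
```

```text
pos [0.4282 0.1417 0.3006] yaw 18.7 shift mm [ 94.7 -24.3  40.4] turn 0.4 F [-0.9  0.2  0.6]
```

View pics/w1.png

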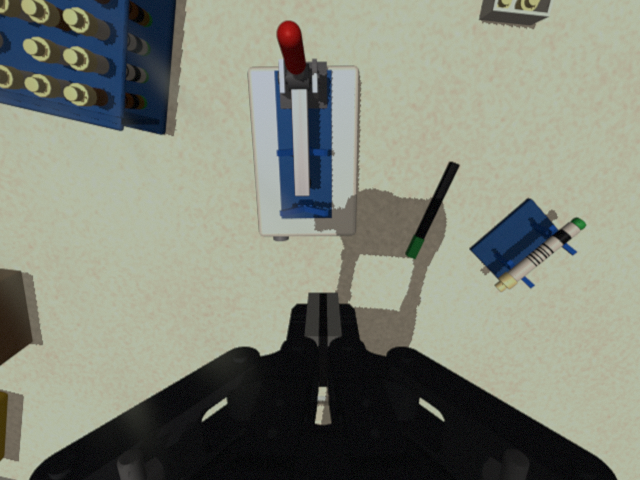

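Here the clamp is clearly shut: handle tip at (288,30), arm end at (302,195). The mixer corners are near (249,67), (358,67), (356,234) and (260,236). The tube runs from its tip at (502,285) to its foot at (580,223).

Run:
```python
from h import *
np.set_printoptions(precision=4,suppress=True)
d=load("w1");ang=lambda v:np.degrees(np.arctan2(v[1],v[0]))
P=[plane(d,u,v,.05) for u,v in((249,67),(358,67),(356,234),(260,236))]
for i in range(4):print(P[i],np.linalg.norm(P[i]-P[i-1]),ang(P[i]-P[i-1]))
A=plane(d,301,88,.1245);B=plane(d,302,195,.1245);print("arm",A,B,ang(A-B))
u=(A-B)/np.linalg.norm(A-B);print("cradle from arm",B+.009*u)
h=plane(d,288,28,.212);print("handle tip",h,"cradle",h-.111*u)
t,f=plane(d,502,286,.06),plane(d,580,223,.06);print("tube",t,f,np.linalg.norm(t-f),ang(f-t),(t+f)/2)
```

```text
[0.5347 0.262  0.05  ] 0.18659830010955203 19.01554213742192
[0.5716 0.1535 0.05  ] 0.11456373859614367 -71.23077503643283
[0.3986 0.0909 0.05  ] 0.18394238725699782 -160.10261335929863
[0.3583 0.2012 0.05  ] 0.11741397795943712 110.08193267776753
arm [0.5279 0.1976 0.1245] [0.4385 0.1682 0.1245] 18.220624065250803
cradle from arm [0.447  0.171  0.1245]
handle tip [0.5514 0.2077 0.212 ] cradle [0.446 0.173 0.212]
tube [ 0.3963 -0.1041  0.06  ] [ 0.499  -0.1516  0.06  ] 0.11311681850731098 -24.846297124574694 [ 0.4476 -0.1279  0.06  ]
```

Request:
servo_tool(
  plan=[
    [0, 0.032, -0.008, 0, 0],
    [0, 0.032, -0.008, 0, 0],
    [0, 0.032, -0.007, 0, 0],
    [0, 0, 0, 0.03, 0],
    [0, 0, 0, 0.03, 0],
    [0, 0, 0, 0.03, 0],
    [0, 0, 0, 0, 0],
    [0, 0, 0, 0, 0],
  ],
)

```text
time: 2.87
position: [0.511, 0.1903, 0.2104]
orientation: [3.1, 0.501, -0.007]
contact_force: [0.1, 0.2, 0.2]
finger_gap: 0.002
finger_force: 0.0
```

Run:
```python
from h import *
to([.537,.203,.215],19)
```

```text
pos [0.511  0.1903 0.2104] yaw 18.4 shift mm [28.6 -3.8 -4.7] turn -0.6 F [0.1 0.2 0.2]
```

Request:
servo_tool(
  plan=[
    [0, 0.02, -0.004, 0, 0],
    [0, 0.01, 0, 0, 0],
    [0, 0.012, 0, 0.002, 0],
    [0, 0.01, 0, 0.003, 0],
    [0, 0.009, 0, 0.005, 0],
    [0, 0.008, 0, 0.005, 0],
    [0, 0.007, 0, 0.006, 0],
    [0, 0.006, 0, 0.006, 0],
  ],
)

```text
time: 3.53
position: [0.5893, 0.2213, 0.1853]
orientation: [-3.101, -0.503, -0.002]
contact_force: [-0.4, 0.3, 0.6]
finger_gap: 0.0
finger_force: 0.0
```

Request:
servo_tool(
  plan=[
    [0, 0.006, 0, 0.007, 0],
    [0, 0.006, 0, 0.007, 0],
    [0, 0.006, 0, 0.006, 0],
    [0, 0, 0, 0, 0],
  ],
)

```text
time: 3.87
position: [0.6056, 0.227, 0.1622]
orientation: [3.101, 0.503, -0.005]
contact_force: [0.2, 0.3, -0.5]
finger_gap: 0.004
finger_force: 0.0
```

Run:
```python
from h import *
c,d=snap("side","s1")
i=cv2.imread("pics/s1.png")[130:280,200:400]
cv2.imwrite("pics/s1c.png",np.clip(cv2.resize(i,(600,450),interpolation=cv2.INTER_CUBIC)*1.6,0,255).astype(np.uint8))
```

```text
(no output)
```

View pics/s1c.png

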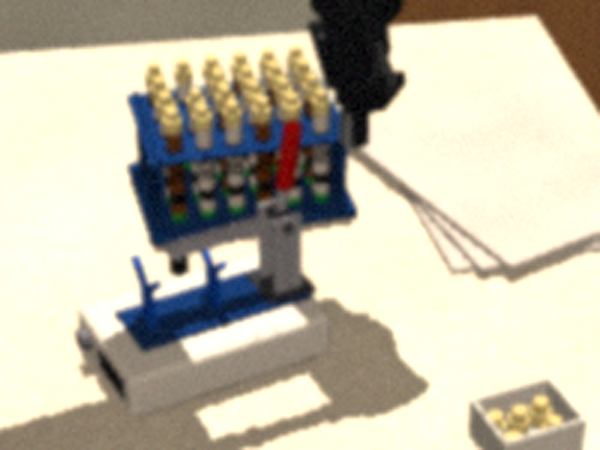

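Run:
```python
from h import *
o=ctrl.observe();p=o["position"];print(o)
for n in("s1","w1"):
  d=load(n)
  for dz in(0,.025):print(n,dz,proj(d,(p if n=="s1" else np.array([.4282,.1417,.3006]))-[0,0,dz]))
d=load("s1");u=np.array([.9473,.3204,0])
h=np.array([.537,.203,.12])
print("hinge",proj(d,h),"tip",proj(d,h+.016*u+[0,0,.092]))
```

```text
{'time': 3.9167, 'q': array([3.05978229e-01, 2.15670884e-01, 1.19725299e+00, 7.60605415e-06,
       1.73128786e+00, 1.55515634e+00]), 'qvel': array([ 0.00073877, -0.02530963, -0.01122299, -0.00027458,  0.01128717,
       -0.00119858]), 'joint_efforts': array([-3.13940865e-02, -5.10600221e+01, -4.19811094e+01, -8.93503307e-05,
       -1.40361967e-01,  9.14767897e-04]), 'position': array([0.60538011, 0.2268977 , 0.1631802 ]), 'orientation': array([ 3.10069044,  0.50296413, -0.004072  ]), 'contact_force': array([-0.85898221, -0.34800027,  0.24404094]), 'moment': array([-0.02641354,  0.00349545,  0.03263099]), 'finger_force': 0.0, 'finger_gap': -0.0019538384418091533}
s1 0 (np.float64(317.6526905595683), np.float64(180.54081789385998))
s1 0.025 (np.float64(317.5329792251177), np.float64(188.84583643942858))
w1 0 (np.float64(325.76114355457986), np.float64(300.9410781462496))
w1 0.025 (np.float64(325.49082295845363), np.float64(279.3542555787407))
hinge (np.float64(293.00812044784567), np.float64(201.98032182265635)) tip (np.float64(298.1114896881911), np.float64(169.03036172177022))
```

Run:
```python
from h import *
np.set_printoptions(linewidth=220)
a=cv2.imread("pics/s1.png",0);print(a[168:200:2,308:332:2])
b=cv2.imread("pics/w1.png",0);print(b[272:312:3,300:350:4])
```

```text
[[ 72  45  42  34  34  11   4  50 143 163 168 167]
 [ 72  40  38  38  42  13   8  60 160 163 163 161]
 [ 69  40  37  38  44   9  11  59 158 161 159 162]
 [ 41  37  37  38  43  12   8  61 158 160 163 161]
 [ 30  36  33  39  42  15   8  67 158 165 164 162]
 [ 37  22  10  30  47  30  57 121 162 162 164 163]
 [ 41  17  10  22  62  66  93 143 164 166 163 165]
 [ 45  18   9  33 109  94  76  92 138 162 164 163]
 [ 58  24  11  40 141 150 115  80  84 124 157 165]
 [ 67  23  15  47 148 172 164 118  81  77 107 153]
 [ 27   8  11  50 155 171 173 167 139  94  77  96]
 [ 22  11  11  48 154 172 170 170 173 148  94  80]
 [ 66  22  15  41 149 171 173 172 172 172 146  97]
 [ 57  19  16  22 112 172 173 173 172 172 167 161]
 [ 27  15  15  23  61 155 173 170 170 170 173 173]
 [ 20  18  15  15  33 114 171 173 172 173 176 174]]
[[181 178 180 180 178 176 176 176 178 179 113 104 106]
 [181 178 177 179 177 176 177 175 176 175 124 105 101]
 [177 180 172 177 176 173 178 179 177 174 103 106 100]
 [174 174 172 175 180 178 179 178 177 175 103 101 105]
 [173 176 176 176 177 180 181 173 174 175 102 103 102]
 [178 181 181 179 180 176 177 178 175 159 105  99 103]
 [178 178 175 182 178 182 171 178 179 129 107 104 103]
 [176 175 117  70  68  50  46  69  68  57 104 100 100]
 [175 178  97  52  56   8  13  55  52  54 105 105 100]
 [176 180  82  53  54  14  10  55  54  54 101 108 105]
 [179 179  66  53  54  12   8  56  53  52 102 104 163]
 [  6   7  53  55  54  15   6  55  54  55   6  10  14]
 [  7  11  56  55  53  10  10  54  53  54  17   8   7]
 [ 10   8  55  53  53   5   7  53  54  52  18   7  10]]
```

The fingertips show at about TCP height in both views, not 25 mm ahead. So they slipped over the handle's end, and the clamp is still shut. I'll go back and repeat the push lower down.

Request:
servo_tool(
  plan=[
    [0, 0, 0, -0.035, 0],
    [0, 0, 0, -0.035, 0],
    [0, -0.01, 0, -0.035, 0],
    [0, -0.03, 0, 0, 0],
    [0, -0.03, 0, 0, 0],
    [0, -0.033, 0, 0, 0],
    [0, 0, 0, 0.03, 0],
    [0, 0, 0, 0.03, 0],
  ],
)

```text
time: 4.58
position: [0.5079, 0.1945, 0.214]
orientation: [-3.1, -0.503, -0.014]
contact_force: [0.6, -0.6, -0.4]
finger_gap: 0.003
finger_force: 0.0
```

Request:
servo_tool(
  plan=[
    [0, 0, 0, 0.018, 0],
    [0, 0, 0, 0, 0],
    [0, 0, 0, 0, 0],
  ],
)

```text
time: 4.83
position: [0.5073, 0.1942, 0.1918]
orientation: [3.101, 0.503, -0.002]
contact_force: [-0.5, -0.1, 1.3]
finger_gap: 0.003
finger_force: 0.0
```

Run:
```python
from h import *
to([.537,.203,.19],19)
c,d=snap("side","s2");i=cv2.imread("pics/s2.png")[130:280,200:400]
cv2.imwrite("pics/s2c.png",np.clip(cv2.resize(i,(600,450),interpolation=cv2.INTER_CUBIC)*1.6,0,255).astype(np.uint8))
```

```text
pos [0.5073 0.1942 0.1918] yaw 18.4 shift mm [31.   1.1  1.7] turn -0.6 F [-0.5 -0.1  1.3]
```

View pics/s2c.png

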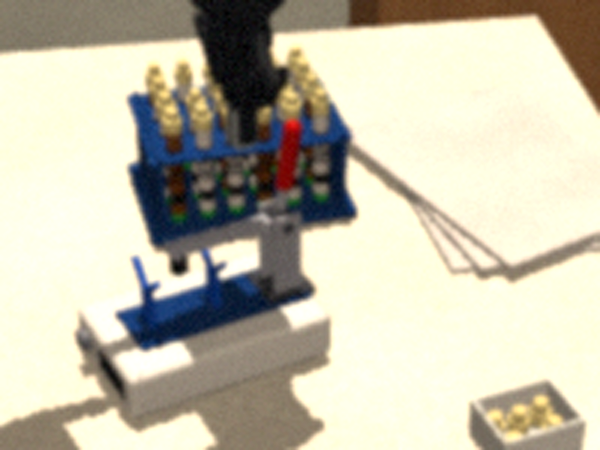

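Request:
servo_tool(
  plan=[
    [0, 0.02, 0.001, 0.012, 0],
    [0, 0.014, 0, 0, 0],
    [0, 0.012, 0, 0.003, 0],
    [0, 0.011, 0, 0.005, 0],
  ],
)

```text
time: 5.22
position: [0.5611, 0.2115, 0.1743]
orientation: [3.101, 0.504, -0.005]
contact_force: [-12.1, -2.8, 1.1]
finger_gap: -0.001
finger_force: 5.6
```

Request:
servo_tool(
  plan=[
    [0, 0.009, 0, 0.006, 0],
    [0, 0.007, 0, 0.006, 0],
  ],
)

```text
time: 5.38
position: [0.577, 0.2169, 0.1622]
orientation: [-3.1, -0.504, 0.002]
contact_force: [-8.4, -1.7, 2.9]
finger_gap: -0.002
finger_force: 3.4
```

Request:
servo_tool(
  plan=[
    [0, 0.006, 0, 0.006, 0],
    [0, 0.006, 0, 0.005, 0],
    [0, 0.008, 0, 0.005, 0],
  ],
)

```text
time: 5.63
position: [0.5975, 0.2232, 0.1462]
orientation: [-3.101, -0.503, -0.005]
contact_force: [-1.1, -0.4, 0.7]
finger_gap: 0.001
finger_force: 0.4
```

Run:
```python
from h import *
to([.537,.203,.19],19)
c,d=snap("side","s3");i=cv2.imread("pics/s3.png")[130:280,200:400]
cv2.imwrite("pics/s3c.png",np.clip(cv2.resize(i,(600,450),interpolation=cv2.INTER_CUBIC)*1.6,0,255).astype(np.uint8))
```

```text
pos [0.5975 0.2232 0.1462] yaw 18.4 shift mm [-63.7   0.1 -44. ] turn -0.6 F [-1.1 -0.4  0.7]
```

View pics/s3c.png

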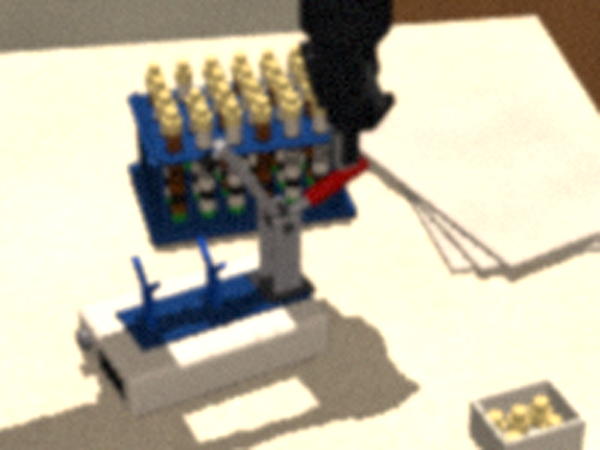

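The lever is following. Arm and handle are near the change-over, with about 1 N left, so I'll push a little further and then clear it.

Request:
servo_tool(
  plan=[
    [0, 0.004, 0, 0.007, 0],
    [0, 0.004, 0, 0.007, 0],
    [0, 0.004, 0, 0.007, 0],
    [0, 0.01, 0, 0, 0],
    [0, 0.02, 0, 0, 0],
    [0, 0.02, 0, -0.01, 0],
  ],
)

```text
time: 6.18
position: [0.6548, 0.2423, 0.1298]
orientation: [3.1, 0.503, -0.007]
contact_force: [0.2, 0.1, -0.2]
finger_gap: -0.001
finger_force: 0.0
```

Request:
servo_tool(
  plan=[
    [0, 0, 0, -0.035, 0],
    [0, 0, 0, -0.035, 0],
    [0, 0, 0, -0.035, 0],
    [0, 0, 0, -0.035, 0],
    [0, -0.03, 0, -0.01, 0],
    [0, -0.03, 0, 0, 0],
    [0, -0.03, 0, 0, 0],
    [0, -0.03, 0, 0, 0],
  ],
)

```text
time: 6.85
position: [0.5407, 0.2042, 0.2823]
orientation: [-3.101, -0.503, -0.0]
contact_force: [-1.2, 0.0, 0.2]
finger_gap: -0.001
finger_force: 0.0
```

Run:
```python
from h import *
to([.4476,-.1279,.25],-24.8)
c,d=snap("side","s4");i=cv2.imread("pics/s4.png")[130:280,200:400]
cv2.imwrite("pics/s4c.png",np.clip(cv2.resize(i,(400,300),interpolation=cv2.INTER_CUBIC)*1.6,0,255).astype(np.uint8))
```

```text
pos [0.5407 0.2042 0.2823] yaw 18.4 shift mm [-193.3  285.7   32.3] turn 43.2 F [-1.2  0.   0.2]
```

View pics/s4c.png

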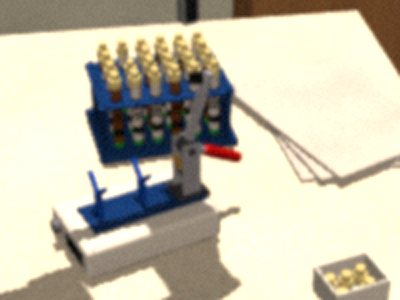

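The clamp is open: arm upright and leaning back, handle below level. Now on to the stand.

Request:
servo_tool(
  plan=[
    [0.05, -0.0195, 0.0285, 0, 0],
    [0.05, -0.0195, 0.0285, 0, 0],
    [0.05, -0.0195, 0.0285, 0, 0],
    [0.05, -0.0195, 0.0285, 0, 0],
    [0.05, -0.0195, 0.0285, 0, 0],
    [0.05, -0.0195, 0.0285, 0, 0],
    [0.05, -0.0195, 0.0285, 0, 0],
    [0.05, -0.0195, 0.0285, 0, 0],
  ],
)

```text
time: 7.57
position: [0.465, -0.0626, 0.2827]
orientation: [3.101, 0.503, 0.001]
contact_force: [0.0, -0.4, 0.3]
finger_gap: 0.587
finger_force: 0.0
```

Request:
servo_tool(
  plan=[
    [0.05, -0.0195, 0.0285, 0, 0],
    [0.05, -0.018, 0.0285, 0, 0],
    [0.05, 0, 0, 0.02, 7],
    [0.05, 0, 0, 0.02, 7],
    [0.05, 0, 0, 0.02, 7],
    [0.05, 0, 0, 0.02, 7],
    [0.05, 0, 0, 0.02, 7],
    [0.05, 0, 0, 0.01, 7],
  ],
)

```text
time: 8.23
position: [0.4472, -0.1269, 0.1697]
orientation: [-3.073, 0.651, 0.005]
contact_force: [0.3, 0.3, -0.3]
finger_gap: 0.589
finger_force: 0.0
```

Request:
servo_tool(
  plan=[
    [0.05, 0, 0, 0, 1.2],
    [0.05, 0, 0, 0, 0],
  ],
)

```text
time: 8.4
position: [0.4478, -0.127, 0.1724]
orientation: [-3.069, 0.671, 0.002]
contact_force: [-0.4, 0.1, 0.2]
finger_gap: 0.587
finger_force: 0.0
```

Run:
```python
from h import *
to([.4476,-.1279,.042],-24.8)
c,d=snap("wrist","w2")
```

```text
pos [ 0.4478 -0.127   0.1724] yaw -24.7 shift mm [  0.3   0.9 130.4] turn 0.1 F [-0.4  0.1  0.2]
```

View pics/w2.png

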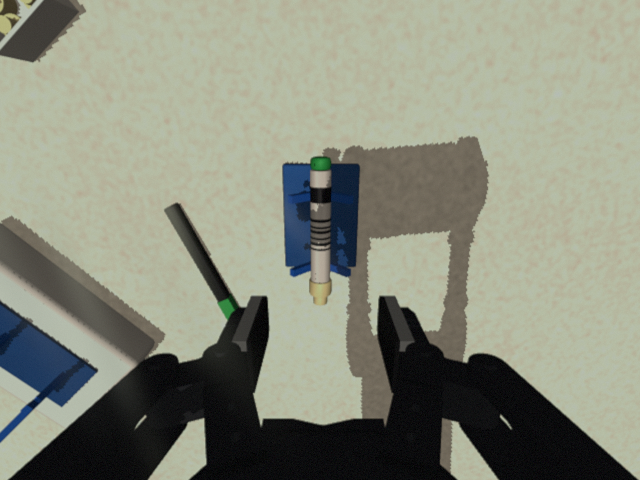

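Run:
```python
from h import *
np.set_printoptions(precision=4,suppress=True)
d=load("w2");T=np.eye(4);o=ctrl.observe();M=R.from_rotvec(o["orientation"]).as_matrix();p=o["position"]
loc=lambda q:(M.T@(q-p))*1000
for n,u,v,z in(("foot",320,157,.06),("tip",320,304,.06),("capjoin",320,280,.068),("saddle+",320,195,.06),("saddle-",320,270,.06),("saddle arm L",291,272,.07),("arm R",351,272,.07),("fingL",268,297,p[2]),("fingL25",268,297,p[2]-.025),("fingR",379,297,p[2]),("fingR25",379,297,p[2]-.025)):print(n,loc(plane(d,u,v,z)))
for q in([0,0,0],[0,0,.025],[0,0,-.015],[11e-3,0,0],[.011,0,.025]):print(q,proj(d,p+M@np.array(q)))
```

```text
foot [ 58.1949  -1.0782 113.5586]
tip [-65.2543  -1.4433 113.4632]
capjoin [-38.8473  -1.3079 105.4836]
saddle+ [ 29.5236  -1.163  113.5365]
saddle- [-33.4695  -1.3493 113.4878]
saddle arm L [-30.8631 -24.5234 103.4909]
arm R [-30.8898  23.5881 103.4886]
fingL [  1.4442 -25.808    0.0024]
fingL25 [-11.7585 -30.2268  24.9924]
fingR [ 1.4131 28.3606 -0.0003]
fingR25 [-11.7947  32.9089  24.9893]
[0, 0, 0] (np.float64(320.89312158299026), np.float64(299.6176459574138))
[0, 0, 0.025] (np.float64(321.1043571557281), np.float64(278.0862281708423))
[0, 0, -0.015] (np.float64(320.7353386610995), np.float64(315.7005905428474))
[0.011, 0, 0] (np.float64(320.84405777039007), np.float64(279.1092674922164))
[0.011, 0, 0.025] (np.float64(321.06536081624614), np.float64(259.74655713359545))
```

The tube lies straight up the image at column 320, foot end at row 157 and tip at row 304. Its measured length of 123 mm is right. The fingertips at row 297 confirm the real tips are at or slightly behind the TCP, so I'll descend deeper.

Request:
servo_tool(
  plan=[
    [0.05, -0.003, -0.001, 0.03, 0],
    [0.05, 0, 0, 0.03, 0],
    [0.05, 0, 0, 0.03, 0],
    [0.05, 0, 0, 0.025, 0],
    [0.05, 0, 0, 0.015, 0],
    [0.05, 0, 0, 0.01, 0],
    [0.05, 0, 0, 0, 0],
  ],
  force=25,
)

```text
time: 9.03
position: [0.4451, -0.1247, 0.0317]
orientation: [-3.069, 0.671, 0.003]
contact_force: [-0.5, -0.0, -0.8]
finger_gap: 0.585
finger_force: 0.0
```

Request:
servo_tool(
  plan=[
    [0, 0, 0, 0, 0],
    [0, 0, 0, 0, 0],
    [0, 0, 0, 0, 0],
    [0, 0, 0, 0, 0],
    [0, 0, 0, 0, 0],
    [0, 0, 0, 0, 0],
  ],
  force=25,
)

```text
time: 9.53
position: [0.4472, -0.1246, 0.035]
orientation: [-3.068, 0.673, -0.007]
contact_force: [2.2, 4.0, 6.7]
finger_gap: 0.174
finger_force: 26.0
```

Run:
```python
from h import *
to([.4476,-.1279,.042],-24.8);print(ctrl.observe()["finger_gap"])
```

```text
pos [ 0.4472 -0.1246  0.035 ] yaw -24.7 shift mm [ 1.8  2.8 -7. ] turn 0.1 F [2.2 4.  6.7]
0.17366334522035046
```

Run:
```python
from h import *
c,d=snap("side","s5");h=cv2.cvtColor(c,cv2.COLOR_RGB2HSV)
def ch(p):
    H,S,V=map(int,p)
    if 100<H<125 and S>120:return'b'
    if V<70:return'#'
    if 35<H<90 and S>100:return'g'
    if S<40 and V>110:return'w'
    return '.'
for y in range(290,350):print(y,''.join(ch(h[y,x]) for x in range(235,315)))
p=ctrl.observe()["position"]
for z in(0,.01,.035,.06,.068):print(z,proj(d,[p[0],p[1],z]))
```

```text
290 .........................#####################################..................
291 ........................#######################################.................
292 .......gggggggggggg##################################b########..................
293 ......gggggggggggg####################b###################......................
294 ......gggggggggggg################################..............................
295 ......ggggggggggg##############################.................................
296 .......g######################################..................................
297 .......###########.......#####################..................................
298 .......##gg...............####################..................................
299 ...........................###################..................................
300 ...........................###############b###..................................
301 ...........................###################..................................
302 ...........................###################..............................
[... 3643 characters left out ...]
................
346 ..................................#######bbbbbbbbbbbbbbbbb#.....................
347 ........................................######bbbbbbbbbbb##.....................
348 ............................................######bbbbbbb##.....................
349 ...............................................###########......................
0 (np.float64(274.64730569048834), np.float64(333.419754256163))
0.01 (np.float64(274.45744504270755), np.float64(330.29026607591135))
0.035 (np.float64(273.9730866460285), np.float64(322.3065480430773))
0.06 (np.float64(273.47436807941665), np.float64(314.0861301854186))
0.068 (np.float64(273.31164046828326), np.float64(311.40387800943955))
```

The tips sit near z ≈ 0.045, so the pads straddle the tube axis, and the upward force is just the pads pressing the tube into its V as they swing. I'll lift and check.

Request:
servo_tool(
  plan=[
    [0, 0, 0, -0.005, 0],
    [0, 0, 0, -0.01, 0],
    [0, 0, 0, -0.015, 0],
    [0, 0, 0, -0.02, 0],
    [0, 0, 0, -0.03, 0],
    [0, 0, 0, -0.03, 0],
    [0, 0, 0, 0, 0],
  ],
  force=35,
)

```text
time: 10.17
position: [0.4477, -0.1262, 0.1505]
orientation: [3.066, -0.674, 0.016]
contact_force: [0.7, 0.4, 0.6]
finger_gap: 0.173
finger_force: 34.1
```

Run:
```python
from h import *
to([.447,.1725,.2],18.8);print(ctrl.observe()["finger_gap"])
c,d=snap("side","s6");h=cv2.cvtColor(c,cv2.COLOR_RGB2HSV)
def ch(p):
    H,S,V=map(int,p)
    if 100<H<125 and S>120:return'b'
    if V<60:return'#'
    if 35<H<90 and S>100:return'g'
    if S<40 and V>110:return'w'
    if 18<H<32 and S>70 and V>110:return'c'
    return '.'
for y in range(262,312):print(y,''.join(ch(h[y,x]) for x in range(230,320)))
p=ctrl.observe()["position"];print(p,proj(d,p))
```

```text
pos [ 0.4477 -0.1262  0.1505] yaw -24.8 shift mm [-125.4 -270.8  -50.8] turn -43.6 F [0.7 0.4 0.6]
0.17283259930379827
262 ...........#.........###########################..........................................
263 .....................##########################...........................................
264 .....................###########################..........................................
265 .....................###########################..........................................
266 ......................##########################..........................................
267 .......................#########################..........................................
268 ........................#############b##########..........................................
269 .........................###########b###########..........................................
270 ...........c..............###b##################..........................................
271 ............c.............######################..........................................
272 .............cc............
[... 3167 characters left out ...]
...............................
306 ..............................w.bbw.......................................................
307 ..............................w.bbw.......................wwww............................
308 .............................ww.b.w.......................w...w...........................
309 ..............................wbb.w.......................wbb.w...........................
310 .............................wwbb.........................wbb.w...........................
311 .............................w.bbww.......................wbbw............................
[ 0.44708715 -0.12591762  0.14757008] (np.float64(271.62219387992), np.float64(283.7178777980057))
```

Run:
```python
from h import *
d=load("s6");p=np.array([.4471,-.1259,.1476]);u=np.array([.9078,-.4195,0])
for z in(.145,.155,.165,.175,.185):print(z,"foot",proj(d,p+u*.058+[0,0,z-.1476]),"capmid",proj(d,p-u*.051+[0,0,z-.1476]))
c=cv2.imread("pics/s6.png");h=cv2.cvtColor(c,cv2.COLOR_BGR2HSV)[255:300,225:275]
m=(h[...,0]>15)&(h[...,0]<32)&(h[...,1]>60)&(h[...,2]>90)
n,l,s,q=cv2.connectedComponentsWithStats(m.astype(np.uint8))
print(s,q+[225,255])
to([.447,.1725,.2],18.8)
```

```text
0.145 foot (np.float64(299.69806815549174), np.float64(289.87037084437856)) capmid (np.float64(247.55513785062325), np.float64(280.17933918842414))
0.155 foot (np.float64(299.6477088786539), np.float64(286.1370956181121)) capmid (np.float64(247.1809632109967), np.float64(276.46215740644925))
0.165 foot (np.float64(299.596704910714), np.float64(282.3560276221515)) capmid (np.float64(246.80209717990095), np.float64(272.698369700249))
0.175 foot (np.float64(299.5450437920765), np.float64(278.52624319153864)) capmid (np.float64(246.41845096992063), np.float64(268.88709402457533))
0.185 foot (np.float64(299.49271273999767), np.float64(274.64679470542507)) capmid (np.float64(246.02993353894266), np.float64(265.02742593522424))
[[   0    0   50   45 2098]
 [   2    0   26   21  128]
 [   0    5    2    1    2]
 [   3    4    1    1    1]
 [   3    8    1    1    1]
 [   0   11    1    1    1]
 [   3   12    1    1    1]
 [  34   23    1    1    1]
 [  35   26    1    1    1]
 [  39   27    1    1    1]
 [  46   30    1    1    1]
 [  48   31    2    1    2]
 [  46   33    2    2    3]
 [  30   36    1    1    1]
 [  44   41    1    1    1]
 [  48   41    2    1    2]
 [  35   42    1    1    1]
 [  38   42    2    2    3]
 [  41   42    1    1    1]] [[249.82125834 277.50524309]
 [242.8671875  267.5       ]
 [225.5        260.        ]
 [228.         259.        ]
 [228.         263.        ]
 [225.         266.        ]
 [228.         267.        ]
 [259.         278.        ]
 [260.         281.        ]
 [264.         282.        ]
 [271.         285.        ]
 [273.5        286.        ]
 [271.33333333 288.66666667]
 [255.         291.        ]
 [269.         296.        ]
 [273.5        296.        ]
 [260.         297.        ]
 [263.66666667 297.33333333]
 [266.         297.        ]]
pos [ 0.4471 -0.1259  0.1476] yaw -24.8 shift mm [-124.8 -270.9  -53.4] turn -43.6 F [ 0.1  0.2 -1.1]
```

Request:
servo_tool(
  plan=[
    [0, 0, 0, -0.02, 0],
    [0, 0, 0, -0.02, 0],
    [0, -0.0137, -0.0301, 0, 0],
    [0, -0.0137, -0.0301, 0, 0],
    [0, -0.0137, -0.0301, 0, 0],
    [0, -0.0137, -0.0301, 0, 0],
    [0, -0.0137, -0.0301, 0, 0],
    [0, -0.0137, -0.0301, 0, 0],
  ],
)

```text
time: 10.88
position: [0.4458, 0.0746, 0.1819]
orientation: [3.067, -0.675, -0.002]
contact_force: [0.5, 0.2, -0.3]
finger_gap: 0.17
finger_force: 34.2
```

Request:
servo_tool(
  plan=[
    [0, -0.0137, -0.0301, 0, 0],
    [0, -0.0137, -0.0301, 0, 0],
    [0, -0.0137, -0.0301, 0, 0],
    [0, 0, 0, 0, -6.25],
    [0, 0, 0, 0, -6.25],
    [0, 0, 0, 0, -6.25],
    [0, 0, 0, 0, -6.25],
    [0, 0, 0, 0, -6.25],
  ],
)

```text
time: 11.55
position: [0.4466, 0.1724, 0.1817]
orientation: [3.135, 0.186, -0.003]
contact_force: [-0.1, -0.1, -1.2]
finger_gap: 0.172
finger_force: 34.3
```

Request:
servo_tool(
  plan=[
    [0, 0, 0, 0, -6.25],
    [0, 0, 0, 0, -6.25],
    [0, 0, 0, 0, 0],
    [0, 0, 0, 0, 0],
  ],
)

```text
time: 11.88
position: [0.4468, 0.1724, 0.1821]
orientation: [3.099, 0.512, -0.003]
contact_force: [-1.3, -0.6, -0.2]
finger_gap: 0.172
finger_force: 34.3
```

Run:
```python
from h import *
to([.4487,.1723,.16],19);print(ctrl.observe()["finger_gap"])
c,d=snap("wrist","w3");snap("side","s7")
```

```text
pos [0.4468 0.1724 0.1821] yaw 18.8 shift mm [ 1.8  0.7 22.1] turn -0.2 F [-1.3 -0.6 -0.2]
0.1724839488292045
```

View pics/w3.png

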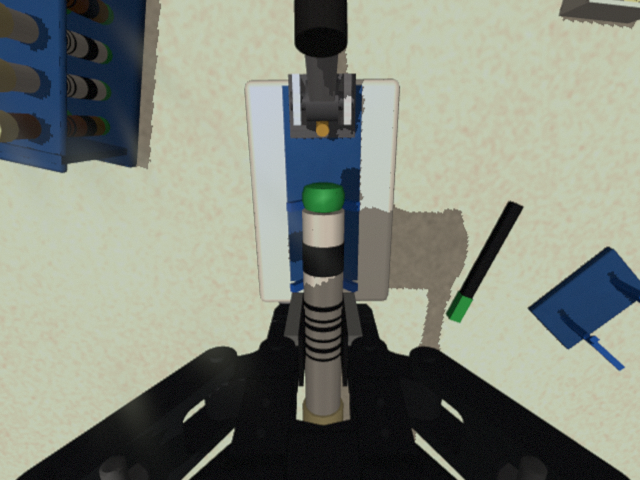

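The held tube runs along column 323 with its foot at row 185. The saddle arm ends are near (291,289), (357,288) for the near saddle and (289,204), (358,204) for the far one.

Run:
```python
from h import *
np.set_printoptions(precision=1,suppress=True)
d=load("w3");o=ctrl.observe();M=R.from_rotvec(o["orientation"]).as_matrix();p=o["position"]
loc=lambda u,v,z:(M.T@(plane(d,u,v,z)-p))*1000
for q in((291,289,.11),(357,288,.11),(289,204,.11),(358,204,.11),(246,82,.05),(399,82,.05),(387,299,.05),(262,300,.05),(321,130,.12)):print(q,loc(*q))
z=p[2]+.025
print("tube foot",loc(323,185,z),"tube label edge",loc(323,410,z+.009))
h=cv2.cvtColor(cv2.imread("pics/w3.png"),cv2.COLOR_BGR2HSV)
b=(h[...,0]>100)&(h[...,0]<125)&(h[...,1]>180)&(h[...,2]>60)
for y in(286,288,290,202,204,206):
    x=np.where(b[y,250:400])[0]+250;print(y,x.min(),x.max())
```

```text
(291, 289, 0.11) [-30.9 -22.2  72.4]
(357, 288, 0.11) [-30.1  25.2  72.4]
(289, 204, 0.11) [ 31.3 -21.8  72.4]
(358, 204, 0.11) [31.3 23.8 72.4]
(246, 82, 0.05) [111.4 -57.2 132.3]
(399, 82, 0.05) [111.4  57.8 132.3]
(387, 299, 0.05) [-71.   59.7 132.5]
(262, 300, 0.05) [-72.1 -55.4 132.5]
(321, 130, 0.12) [78.  -0.5 62.3]
tube foot [ 59.9   0.6 -25.1] tube label edge [-35.5   0.7 -34. ]
286 291 356
288 291 356
290 292 355
202 295 358
204 293 358
206 296 358
```

Request:
servo_tool(
  plan=[
    [0, 0, 0.0007, 0.03, 0],
    [0, 0, 0, 0.03, 0],
    [0, 0, 0, 0.02, 0],
    [0, 0, 0, 0.012, 0],
    [0, 0, 0, 0.006, 0],
    [0, 0, 0, 0.002, 0],
    [0, 0, 0, 0, 0],
  ],
)

```text
time: 12.57
position: [0.4477, 0.1722, 0.0836]
orientation: [-3.099, -0.517, -0.001]
contact_force: [0.4, -0.4, 0.4]
finger_gap: 0.172
finger_force: 34.3
```

Request:
servo_tool(
  plan=[
    [0, 0, 0, 0.002, 0],
    [0, 0, 0, 0.002, 0],
    [0, 0, 0, 0, 0],
  ],
)

```text
time: 12.82
position: [0.4478, 0.1722, 0.0795]
orientation: [-3.098, -0.518, -0.002]
contact_force: [-0.2, -0.8, -0.5]
finger_gap: 0.171
finger_force: 34.3
```

Request:
servo_tool(
  plan=[
    [0, 0, 0, 0.0015, 0],
    [0, 0, 0, 0.0015, 0],
    [0, 0, 0, 0, 0],
  ],
)

```text
time: 13.07
position: [0.4473, 0.1721, 0.0757]
orientation: [3.099, 0.518, -0.0]
contact_force: [-0.3, 0.5, 0.5]
finger_gap: 0.172
finger_force: 34.3
```

Request:
servo_tool(
  plan=[
    [0, 0, 0, 0.001, 0],
    [0, 0, 0, 0.001, 0],
    [0, 0, 0, 0, 0],
  ],
)

```text
time: 13.32
position: [0.4475, 0.1723, 0.075]
orientation: [-3.098, -0.518, -0.001]
contact_force: [-2.8, -1.4, 4.8]
finger_gap: 0.173
finger_force: 34.8
```

Contact at z = 0.075 with 5 N up means it is seated. Releasing.

Request:
servo_tool(
  plan=[
    [0.02, 0, 0, 0, 0],
    [0.03, 0, 0, 0, 0],
    [0.045, 0, 0, 0, 0],
    [0.05, 0, 0, 0, 0],
    [0.05, 0, 0, 0, 0],
  ],
)

```text
time: 13.73
position: [0.4473, 0.172, 0.0736]
orientation: [3.098, 0.518, -0.001]
contact_force: [0.1, -0.4, 0.5]
finger_gap: 0.586
finger_force: 0.0
```

Request:
servo_tool(
  plan=[
    [0.05, 0, 0, -0.01, 0],
    [0.05, 0, 0, -0.02, 0],
    [0.05, 0, 0, -0.03, 0],
    [0.05, 0, 0, -0.035, 0],
    [0.05, 0, 0, -0.035, 0],
    [0.05, 0, 0, -0.035, 0],
    [0, 0, 0, -0.035, 0],
    [0, 0, 0, 0, 0],
  ],
)

```text
time: 14.4
position: [0.4488, 0.1725, 0.2832]
orientation: [-3.097, -0.518, -0.02]
contact_force: [0.1, -0.1, 0.5]
finger_gap: 0.314
finger_force: 0.0
```

Run:
```python
from h import *
np.set_printoptions(precision=1,suppress=True)
o=ctrl.observe();c,d=snap("wrist","w4");M=R.from_rotvec(o["orientation"]).as_matrix();p=o["position"]
to([.5365,.2025,.3],19)
h=cv2.cvtColor(c,cv2.COLOR_RGB2HSV)
C=np.array([.4474,.1722,.1]);u=np.array([np.cos(.3307),np.sin(.3307),0])
for x in(60,-53):print(x,proj(d,C+u*x/1000))
g=((h[...,0]>35)&(h[...,0]<85)&(h[...,1]>110)).astype(np.uint8)
n,l,s,q=cv2.connectedComponentsWithStats(g)
for i in range(1,n):
    if s[i,4]>15:print("green",s[i],q[i],M.T@(plane(d,*q[i],.1)-C)*1000)
k=((h[...,0]>15)&(h[...,0]<32)&(h[...,1]>75)&(h[...,2]>90)).astype(np.uint8)
n,l,s,q=cv2.connectedComponentsWithStats(k)
for i in range(1,n):
    if s[i,4]>60:print("cream",s[i],q[i],M.T@(plane(d,*q[i],.1)-C)*1000)
```

```text
pos [0.4 0.2 0.3] yaw 19.0 shift mm [ 93.1   0.2 -19.5] turn -0.0 F [ 0.6  0.9 -0.9]
60 (np.float64(322.14543131915156), np.float64(152.77090682725458))
-53 (np.float64(322.04680349900104), np.float64(264.11953560347854))
green [163  14   9  13  32] [168.6  21.8] [ 167.9 -130.5    2.1]
green [163  42   6  14  36] [166.3  49.6] [ 146.9 -135.3    1.8]
green [160  98   4  13  20] [161.9 104.7] [ 102.3 -145.5    1.3]
green [155 124   7  13  33] [159.1 130.2] [  80.2 -151.2    1. ]
green [314 153  17  10 152] [322.2 157.5] [55.7  0.1  0.7]
green [421 263  19  23 241] [430.  274.1] [-64.2 113.9  -0.8]
cream [  6   0  20   9 105] [16.2  4.1] [ 180.7 -256.5    2.2]
cream [ 42   0  26  20 169] [55.7  9.3] [ 177.  -224.3    2.2]
cream [524   0  17  20 189] [532.5   8.7] [177.9 177.    2.4]
cream [519  22  14  18 142] [526.   30.5] [161.7 174.5   2.2]
cream [  0  25  28  25 310] [12.5 36.3] [ 156.9 -266.2    1.9]
cream [541  24  20  19 250] [550.3  32.6] [160.2 195.6   2.2]
cream [ 42  37  26  23 160] [53.7 49.6] [ 146.8 -233.1    1.8]
cream [ 44  77  25  20 120] [55.6 88. ] [ 116.1 -238.7    1.4]
cream [  5 100  25  23 137] [ 20.5 111.1] [  96.7 -275.3    1.1]
cream [318 128   9  11  79] [321.7 133.1] [77.8 -0.3  1. ]
cream [315 254  17  19 215] [322.6 262.8] [-51.5   0.5  -0.7]
```

The tube is seated: foot centre at +56 mm, cap at −51.5 mm, both on the cradle axis. Next I move the closed fingers behind the open arm.

Request:
servo_tool(
  plan=[
    [0, 0.03, 0, -0.01, 0],
    [0, 0.03, 0, 0, 0],
    [0, 0.03, 0, 0, 0],
    [0, 0.03, 0, 0, 0],
    [0, 0.03, 0, 0, 0],
    [0, 0, 0, 0.03, 0],
    [0, 0, 0, 0.03, 0],
    [0, 0, 0, 0.03, 0],
  ],
)

```text
time: 15.12
position: [0.5897, 0.221, 0.1911]
orientation: [3.098, 0.518, -0.003]
contact_force: [-0.5, -1.2, 0.0]
finger_gap: 0.001
finger_force: 0.0
```

Request:
servo_tool(
  plan=[
    [0, 0, 0, 0.013, 0],
    [0, 0, 0, 0, 0],
    [0, 0, 0, 0, 0],
  ],
)

```text
time: 15.37
position: [0.5887, 0.2207, 0.1806]
orientation: [3.098, 0.518, -0.003]
contact_force: [-0.3, 0.7, 0.4]
finger_gap: -0.002
finger_force: 0.0
```

Run:
```python
from h import *
to([.5365,.2025,.188],19)
```

```text
pos [0.5887 0.2207 0.1806] yaw 19.0 shift mm [-55.3   0.2  -7.3] turn -0.0 F [-0.3  0.7  0.4]
```

Request:
servo_tool(
  plan=[
    [0, -0.012, 0, -0.004, 0],
    [0, -0.01, 0, -0.002, 0],
    [0, -0.01, 0, -0.001, 0],
    [0, -0.01, 0, 0, 0],
  ],
)

```text
time: 15.7
position: [0.5518, 0.2078, 0.1922]
orientation: [-3.097, -0.517, -0.016]
contact_force: [8.4, 3.4, 1.1]
finger_gap: 0.005
finger_force: 4.0
```

Request:
servo_tool(
  plan=[
    [0, -0.01, 0, 0, 0],
    [0, -0.01, 0, 0, 0],
    [0, -0.009, 0, 0.003, 0],
  ],
)

```text
time: 15.95
position: [0.5245, 0.1984, 0.1896]
orientation: [-3.097, -0.517, -0.018]
contact_force: [6.2, 1.9, 2.8]
finger_gap: -0.002
finger_force: 3.4
```

Run:
```python
from h import *
to([.5365,.2025,.188],19)
```

```text
pos [0.5245 0.1984 0.1896] yaw 19.0 shift mm [12.7 -0.   1.8] turn -0.0 F [6.2 1.9 2.8]
```

Request:
servo_tool(
  plan=[
    [0, -0.008, 0, 0.005, 0],
    [0, -0.008, 0, 0.005, 0],
    [0, -0.007, 0, 0.006, 0],
    [0, -0.006, 0, 0.006, 0],
  ],
)

```text
time: 16.28
position: [0.4958, 0.1887, 0.1676]
orientation: [-3.098, -0.518, -0.012]
contact_force: [0.2, 0.1, -0.3]
finger_gap: 0.001
finger_force: 0.0
```

Request:
servo_tool(
  plan=[
    [0, -0.004, 0, 0.005, 0],
    [0, -0.004, 0, 0.004, 0],
    [0, 0, 0, 0, 0],
  ],
)

```text
time: 16.53
position: [0.4868, 0.1857, 0.1546]
orientation: [-3.098, -0.518, -0.002]
contact_force: [-0.4, -0.0, 0.1]
finger_gap: -0.001
finger_force: 0.0
```

Run:
```python
from h import *
to([.5365,.2025,.188],19)
c,d=snap("side","s8");h=cv2.cvtColor(c,cv2.COLOR_RGB2HSV)
r=((h[...,0]<8)|(h[...,0]>172))&(h[...,1]>140);r[:,:250]=0;r[:,360:]=0
n,l,s,q=cv2.connectedComponentsWithStats(r[:240].astype(np.uint8))
for i in range(1,n):
    if s[i,4]>20:print(s[i],q[i])
```

```text
pos [0.4868 0.1857 0.1546] yaw 19.0 shift mm [ 52.5   0.3 -33.3] turn -0.0 F [-0.4 -0.   0.1]
[293 169  11  24 152] [298.03947368 181.05263158]
```

The handle is upright again at side (298,181), so the clamp has snapped shut. I'll retract and verify.

Request:
servo_tool(
  plan=[
    [0, -0.005, 0, -0.015, 0],
    [0, -0.02, 0, -0.03, 0],
    [0, -0.03, 0, -0.035, 0],
    [0, -0.02, 0, -0.035, 0],
    [0, -0.02, 0, -0.035, 0],
    [0, 0, 0, 0, 0],
    [0, 0, 0, 0, 0],
  ],
)

```text
time: 17.17
position: [0.4005, 0.156, 0.3047]
orientation: [-3.098, -0.518, -0.013]
contact_force: [0.3, 0.8, -0.1]
finger_gap: -0.001
finger_force: 0.0
```

Request:
servo_tool(
  plan=[
    [0, 0, 0, 0, 0],
    [0, 0, 0, 0, 0],
    [0, 0, 0, 0, 0],
    [0, 0, 0, 0, 0],
    [0, 0, 0, 0, 0],
    [0, 0, 0, 0, 0],
    [0, 0, 0, 0, 0],
    [0, 0, 0, 0, 0],
  ],
)

```text
time: 17.83
position: [0.4, 0.1558, 0.3004]
orientation: [-3.099, -0.518, 0.0]
contact_force: [0.1, -0.7, 0.0]
finger_gap: -0.0
finger_force: 0.0
```

Run:
```python
from h import *
np.set_printoptions(precision=1,suppress=True)
o=ctrl.observe();c,d=snap("wrist","w5");M=R.from_rotvec(o["orientation"]).as_matrix()
C=np.array([.4474,.1722,.1])
h=cv2.cvtColor(c,cv2.COLOR_RGB2HSV)
u=np.array([.9455,.3256,0]);t,e=[np.array(proj(d,C+k*u)) for k in(.056,-.052)];print(t,e)
for nm,m in(("green",(h[...,0]>35)&(h[...,0]<85)&(h[...,1]>110)),("cream",(h[...,0]>15)&(h[...,0]<32)&(h[...,1]>75)&(h[...,2]>90)),("red",((h[...,0]<8)|(h[...,0]>172))&(h[...,1]>140))):
  n,l,s,q=cv2.connectedComponentsWithStats(m.astype(np.uint8))
  for i in range(1,n):
    if s[i,4]>50 and abs(q[i][0]-320)<60:print(nm,s[i],q[i],M.T@(plane(d,*q[i],.1)-C)*1000)
A=C+np.array([0,0,.021]);x,y=map(int,proj(d,A));print("arm over mid",(x,y),c[y-2:y+3,x].tolist())
c,d=snap("side","s9");h=cv2.cvtColor(c,cv2.COLOR_RGB2HSV)[160:260,220:320]
def ch(p):
    H,S,V=map(int,p)
    if 100<H<125 and S>120:return'b'
    if V<60:return'#'
    if (H<8 or H>172) and S>140:return'R'
    if 35<H<90 and S>100:return'g'
    if 15<H<32 and S>90 and V>90:return'c'
    if S<45:return'w' if V>130 else 'o'
    return '.'
for y in range(8,75):print(''.join(ch(h[y,x]) for x in range(100)))
```

```text
[322.3  97. ] [322.3 208.8]
cream [315 198  17  21 234] [323.1 207.4] [-50.6   0.9   0. ]
red [311   0  22  36 678] [321.6  16. ] [122.2  -0.7  -0. ]
arm over mid (322, 159) [[173, 180, 178], [173, 182, 179], [174, 180, 178], [171, 179, 177], [173, 181, 178]]
........................obbbbbbo.cccccc..b..cccccc.o##.ccccc...o.cccc.#.o...cc..####.....o.b.o......
........................o.bbbbb.o.cccccco..occcccc..##..ccc....o..c...#.#o..cc.RRR##o....obbbow.....
........................w.bbbbbb#.cccccc...o.ccccc..b#..ccc.#..o......#bb##...RRRRR#o...o#bbb.ow....
.........................obbbbbbbocccccc...o..ccc...###.ccc.#bb###..###bbb.o..RRRRR.o....obbbb.o....
.........................o.bbbbbbo.cccc.o.bo..ccc.#.b##......bbb#######bbb.o..RRRRRR....o.bbbbbow...
.........................o.bbbbbbo..cc..#bb#o.....#bbb#o...o.bbbb######bbb.o.RRRRRR##ooo##bbbbb.ow..
...........................bbbbbb#......#bbb#o....obbbboo..o.bbbb######bbb.o.RRRRRR######bbbbbbbow..
...........................bbbbbbb###.###bbbboo..o.bbbbo.oooobbbb######bbbb#.RRRRRR#bbbbbbbbbbbb.ow.
..........................obbbbb
[... 5226 characters left out ...]
...................woobb.owwwooo..bbbbbbbbbbbbbbbbbbbbbbbbbbbb###########b###o................
.................w.ww...wwwo#b.oooo..bbbbbbbbbbbbbbbbbbbbbbbbbbbbbbbb#######bbb##ooo................
............ww.wwwwwwwwwwwwo#bb...bbbbbbbbbbbbbbbbbbbbbbbbbbbbbbbbbbbb#######oooowwww...............
.........wwwwwwwwwwwwwwwwwoobbbbbbbbbbbbbbbbbbbbbbbbbbbbbbbbbbbbbbbbbbbb##oooowwwwwwww..............
........wwwwwwwwwwwwwwooo..bbbbbbbbbbbbbbbbbbbbbbbbbbbbbbbbbbbbbbbbbbb..ooowwwwwwwwwwww.............
........wwwwwwwwwwwwoo..bbbbbbbbbbbbbbbbbbbbbbbbbbbbbbbbbbbbbbbbbbb.oooowwwwwwwwwwwwwww.............
.......w.wwwwwwwwwo..bbbbbbbbbbbbbbbbbbbbbbbbbbbbbbbbbbbbbbbbbbb.ooowwwwwwwwwwwwwwwww.ww............
```

The arm lies over the tube with its pad on it, the tube is in both saddles with the cap facing outward, and the robot is clear.

```bash
python3 -c "
from plant import ctrl
print(ctrl.job_done())"
```

```text
the job is handed in; nothing more can be done
None
```

I laid the tube in the mixer's cradle with its cap facing away from the clamp post, closed the spring clamp so its pad holds the tube, and handed the job in; I found the clamp shut and opened it on the second push, because on the first the fingers slipped past the handle.

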